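Hold the test key of a model railway's control box

TASK

Lift the loose yellow cover off the two pins of the grey control box and lay it flat, handle up, in the middle of the green mat without dropping it. Then take the red key from its wooden stand, push it straight down all the way into the brass lock under the cover's place, wiggling it past the sticky pins inside, and only then turn it a quarter turn clockwise (seen from above), as far as it goes. The lock springs back when let go, so finish still gripping the key and holding it turned and fully in; leave everything else on the table where it is.

Things in the scene. Friction and masses are not known exactly. Their poses are not given: they have to be found in the camera images.
- housing: grey control box fixed to the table, 160 (its x) x 110 (its y) x 70 mm high; origin at the centre of its underside. On its top, at x = -52 and +52 mm, y = 0, stand two steel pins, 8 mm across, 20 mm high; round each foot a collar 16 mm across, 6 mm high, carries the cover. The lock is in the middle of the top.
- lock_mouth (a point): centre of the keyway's mouth, on the lock's vertical axis, 74 mm above the table, 4 mm above the box's top. The brass plug is 32 x 32 mm; its keyway is a vertical slot 14.4 x 6.4 mm, 38 mm deep, its top 6 mm a funnel 3 mm wider on each side. At rest the slot's long side lies along the box's x axis. Hidden by the cover at first.
- cylinder (a joint): turn of the lock's plug: 0 at rest, grows clockwise seen from above, stop at 1.57 rad. A spring returns it (0.03 N m at 0, 0.12 at the stop). The key has about 0.12 rad of play. Inside, 12 and 21 mm below the mouth, a sticky spring pin sticks out 3 mm from each narrow end of the slot: pushing the key past them takes about 5 to 20 N; small twists to and fro help.
- cover: loose yellow plate, 130 (its x) x 90 (its y) x 6 mm, about 0.22 kg, two 11 mm holes at x = -52 and +52 mm over the box's pins; starts aligned with the box, underside 76 mm above the table. Black bar handle along its x in the middle of the top: 56 mm long, 14 mm thick (y), top 34 mm above the underside. Origin: centre of the underside.
- mat: green felt mat stuck to the table, 190 (its x) x 150 (its y) x 3 mm; origin at the centre of its underside. To the left or the right of the box.
- stand: light wooden key stand fixed to the table, 80 x 80 x 45 mm high, with a slot 14 x 7 mm, 36 mm deep, in the middle of its top along its x axis; origin at the centre of its underside. On the other side of the box from the mat.
- key: loose key, 0.05 kg, starts upright in the stand, head up. Red head 30 (its x) x 12 (y) x 36 mm high; steel blade below, 12 (x) x 5 (y) mm, 30 mm long, the last 10 mm tapering to 4 x 4.4 mm. Origin: centre of the head's underside, where the blade begins. Same either way round. Fully in when the head's underside rests on the lock (origin at lock_mouth).
- boxcar: bystander: loose brown model freight car, 154 x 40 x 49 mm high; origin at the centre of its underside
- mug: bystander: loose blue mug, 80 mm across, 90 mm high; origin at the centre of its underside
- tape: bystander: loose roll of blue tape lying flat, 84 mm across, 24 mm high; origin at the centre of its underside
- jar: bystander: loose amber paint jar, 40 mm across, 50 mm high; origin at the centre of its underside
- throttle: bystander: loose black hand controller, 130 x 65 mm, 36 mm high with its knob; origin at the centre of its underside
- screwdriver: bystander: loose screwdriver lying on the table, orange handle, about 200 mm long, along its x axis
- barrel0: bystander: loose white model barrel, 25 mm across, 34 mm high; origin at the centre of its underside
- barrel1: bystander: loose white model barrel, 25 mm across, 34 mm high; origin at the centre of its underside

How it is judged:
By the outcome, as a careful person would: the job done as asked, in the order asked, and still so for the second after the job is handed in, while the arm keeps its last pose, push and grip.
It also fails if it takes over 70 s, if anything falls off the work surface, if the arm or the gripper's body presses on something with over 40 N, if the wrist force passes 120 N, or if a joint passes its speed limit or range.

ROBOT

A 6-joint arm with a two-finger parallel gripper is mounted at the origin on the work surface. World frame = base frame: x ahead of the robot, y to its left, z up, the work surface at z = 0. Lengths are in m, angles in degrees, forces in N, time in s.
With the tool pointing down it reaches from about 0.25 to 0.725 m from the base axis. Payload 9.7 kg.
Tool frame: the origin (TCP) lies at the very end of the fingers, on their centre line; the grasp point (between the pads) lies grasp_offset behind it (grasp_offset is the distance from the TCP to the grasp point, in m); z points along the fingers, y is the line along which they close (so a half turn about z gives the same grasp; the last joint's range is limited). The gripper opens to 85 mm and grips with 20 to 120 N. Pads are 22 mm wide; open, the fingers measure 114 mm over their backs; the gripper's body (76 mm by 85 mm) begins 54 mm behind the grasp point. The pads swing forward as they close: fully open they stand 13 mm farther back than shut.
Start: joints at [66.578, 4.979, 10.078, 95.1, 0, 90], TCP at [0.219, 0.505, 0.231] pointing down, gripper open.
Joint ranges: [-179.16, 179.16], [-48.56, 103.87], [-65.8, 70.77], [-126.05, 130.52], [-82.76, 87.17], [-180, 180]. Speed limits (degrees/s): [127.2, 127.2, 147.25, 180, 180, 180].

INTERFACE

Orientations are given as [roll, pitch, yaw] about the fixed x, y, z axes, in that order (R = Rz(yaw) Ry(pitch) Rx(roll)).
In Python, from workcell import get_obs, camera, calibration, job_done, recognise, cut_out, mark_of, grasp_offset gives the robot as it stands.
- The arm moves only by the tool servo_tool, never from a script. Its argument "moves" is a list of rows, each a list of 3 entries, a list of its own where there are three numbers: the turn, a rotation vector about the tool's x, y, z in degrees, then the shift along the tool's x, y, z in m, then the opening in per cent of the stroke, from 0 (shut) to 100 (fully open). In form: [[[ax, ay, az], [x, y, z], claw], ...]. A call has 1 to 12 rows; each row shifts and turns the commanded pose from where the row before left it, along the tool's axes as they then stand; what a row does not reach is not made up. A row lasts 1/10 s, in which the tool goes at most 50 mm and 8.59 degrees, less where a joint would pass 70% of its speed; a pose out of reach is approached as far as the arm can. A call is refused whole if a number of a shift passes 0.05 or a number of a turn 8.59, either way. A call with a gripper value outside its range is refused whole. The fingers move at their own pace and stop on an object; "force" is the grip in N (left out, the last holds). Time passes only in rows, so rows that do not move let the fingers close. It gives the time, the measured TCP pose, the force, the opening and the grip force at its end, in the units of the state.
- get_obs(): the state, without advancing time (a new reading comes with each control period).
- camera(name): name is "scene" or "top"; returns (picture, depth): 400x640x3 uint8, red, green, blue; 400x640 float32, m along the optical axis (not along the pixel's ray), 0 where there is no reading.
- calibration(name): a dict with "camera_matrix" (3x3 intrinsics, pixels), "R" (3x3) and "t" (3): a world point X has camera coordinates R X + t. Camera axes: x right, y down, z forward; pixel columns grow to the right and rows downward; lengths in m; the calibration is good to about 2 mm. A picture is of the moment at which its call begins. calibration takes no time and is no camera call.
- job_done(): hands the job in; it is judged then, once.
Trained networks look in the newest picture that a camera, given by its name, has taken for a name from the list of things; names that differ only in an ending like _2 or _b are one class to them, and where a whole thing is asked for, a point or a joint stands for the part that bears it (a point fixed in the world has none). Each returns a list of dicts, best first, with "score" (0 to 1); they miss things now and then, are a little off and sometimes report something else, mostly with a low value. They report only what shows in the picture. A call takes as long as a camera call.
- recognise(name, camera): "xyz" ([x, y, z] in m, in the coordinates of the camera as it stood for that picture, good to about 4 mm: the middle of the surface that is visible of it).
- cut_out(name, camera): "mask" (400x640 bool, what is visible of it).
- mark_of(name, camera): "xyz" ([x, y, z] in m, in the coordinates of the camera as it stood for that picture, good to about 4 mm: a listed point, or the origin of a listed thing).
The state is a dict: "time": time; "q": joint angles; "qd": joint speeds; "joint_efforts": joint torques, N m; "ee_pos": TCP position; "tcp_rot": TCP orientation; "wrist_force": force on the tool from outside, world axes, zero at the start; "torque": the same for the moment, N m; "opening": finger opening in m; "grasp_force": force on a finger pad.
Only numpy, scipy, OpenCV 4.12 (cv2) and the standard library are available. Lean on these libraries where they do the work, as an engineer would, in place of code of your own. Each camera call takes 0.05 s, during which the arm holds its last target. There are 200 camera calls.

## Working session

There is one attempt and no reset: what is moved stays moved. The work goes in short steps, Python scripts to look and compute and a tool call to move; the robot and the scene stay as the last step left them, time stands still between calls to the robot, and variables do not carry over. Pictures are saved under pics/ and viewed, at most 10 in all, crops included, and the job is handed in when it is done.

Besides the shell and the picture viewer there is one more tool, called after "Request:" by a JSON object that holds its "op" and its "data", one argument or row to a line. servo_tool: Moves the arm, as the interface text tells. Its arguments: {"type":"object","properties":{"moves":{"type":"array"},"force":{"type":"number"}},"required":["moves"]}

```bash
mkdir -p pics; ls
cat > h.py <<'E'
import numpy as np, cv2
from workcell import *
def world(p,cam):
    c=calibration(cam); return np.array(c["R"]).T@(np.array(p)-np.array(c["t"]))
def cloud(cam,depth,mask):
    c=calibration(cam); K=np.array(c["camera_matrix"]); v,u=np.nonzero(mask&(depth>0)); z=depth[v,u]
    P=np.stack([(u-K[0,2])/K[0,0]*z,(v-K[1,2])/K[1,1]*z,z],1)
    return (P-np.array(c["t"]))@np.array(c["R"])
def save(n,im): cv2.imwrite("pics/"+n,im[:,:,::-1])
E
python3 - <<'E'
from h import *
ims={}
for cam in ("top","scene"):
    im,d=camera(cam); save(cam+"0.png",im)
    for n in ("cover","housing","mat","stand","key"):
        m=cut_out(n,cam); k=mark_of(n,cam)
        if k: print(cam,n,"mark",world(k[0]["xyz"],cam).round(4),round(k[0]["score"],2))
        if m:
            P=cloud(cam,d,m[0]["mask"]); zt=np.percentile(P[:,2],95)
            Q=P[abs(P[:,2]-np.median(P[:,2]))<.004] if n in("cover","mat") else P[P[:,2]>zt-.004]
            r=cv2.minAreaRect((Q[:,:2]*1000).astype(np.float32))
            print("   mask",len(P),"z",np.median(P[:,2]).round(4),zt.round(4),"rect",np.round(r[0],1),np.round(r[1],1),round(r[2],1),m[0]["score"])
print(get_obs(),grasp_offset)
E
```

```text
pics
top cover mark [0.5962 0.0402 0.0769] 0.95
   mask 1195 z 0.0827 0.1071 rect [595.3  40. ] [130.   89.8] 19.6 0.86
top housing mark [0.5976 0.0383 0.0026] 0.92
   mask 633 z 0.07 0.0789 rect [595.3  39.9] [157.9 106.6] 19.7 0.91
top mat mark [ 0.778  -0.0399 -0.0021] 0.75
   mask 2698 z 0.0032 0.0097 rect [ 479.6 -328. ] [150.6 192.7] 82.2 0.62
top stand mark [ 0.7813 -0.0417 -0.0018] 0.67
   mask 611 z 0.0446 0.0512 rect [458.9 338.3] [77.3 78.4] 21.1 0.73
top key mark [0.7214 0.1592 0.0017] 0.73
   mask 35 z 0.0803 0.0849 rect [458.9 336.9] [22.5  8.3] 20.3 0.59
scene cover mark [0.5968 0.0391 0.0723] 0.74
scene housing mark [ 0.4635  0.3358 -0.0049] 0.7
   mask 933 z 0.0452 0.0714 rect [598.2  35. ] [156.1 109.5] 19.9 0.63
scene mat mark [ 0.4758 -0.3323 -0.001 ] 0.59
   mask 1711 z 0.0026 0.006 rect [ 480.1 -329.7] [155.9 195.1] 82.4 0.61
scene stand mark [ 0.4644  0.3375 -0.0018] 0.66
   mask 313 z 0.0366 0.0465 rect [462.2 330.9] [80.3 82.5] 23.4 0.78
scene key mark [0.4612 0.3367 0.0424] 0.47
   mask 54 z 0.064 0.0798 rect [462.9 333. ] [16.5 21.7] 79.4 0.51
{'time': 1.1, 'q': array([ 6.65768956e+01,  4.97942630e+00,  1.00757672e+01,  9.51002295e+01,
       -1.65605407e-03,  8.99997257e+01]), 'qd': array([-0.02395811,  0.05522964, -0.05158401,  0.0667801 , -0.0857673 ,
        0.04077267]), 'joint_efforts': array([-8.97634654e-04, -5.20111585e+01,  4.64860010e+01,  2.07024190e-03,
       -1.15658095e-04,  1.59691029e-05]), 'ee_pos': array([0.21863327, 0.50465252, 0.23125716]), 'tcp_rot': array([-1.79996111e+02,  1.65603546e-03,  1.56577170e+02]), 'wrist_force': array([-0.72172067,  0.19344879, -0.77972045]), 'torque': array([-0.0724251 , -0.00331038,  0.01550257]), 'grasp_force': 0.0, 'opening': 0.0854350416037123} 0.0187
```

View pics/top0.png

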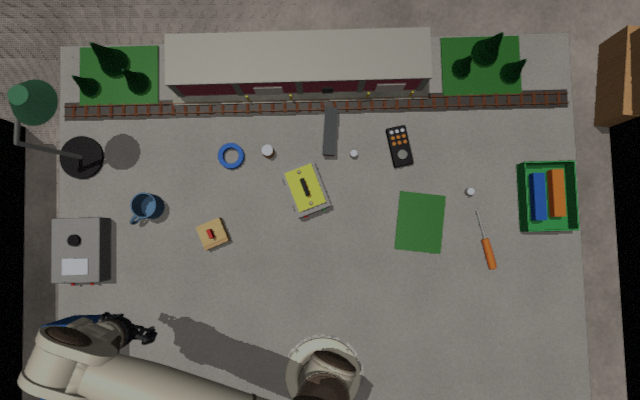

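View pics/scene0.png

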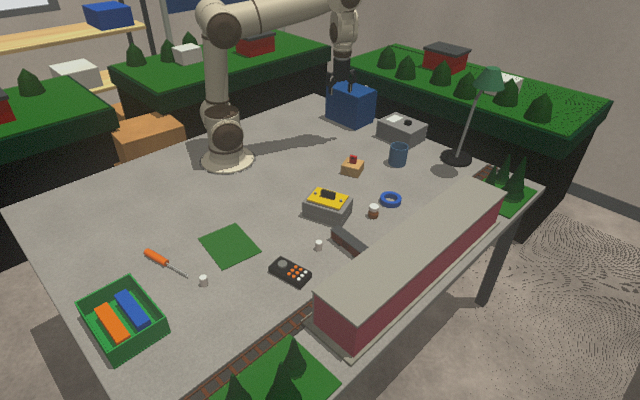

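The top view shows the cover at (305,190), the stand and key at (212,234), and the mat at (420,222). All three agree with the measured rects: cover (0.5955, 0.040) at yaw 19.6°, key (0.459, 0.337) at about 20.5°, mat (0.480, -0.329) at -7.8°. The scene view confirms the layout, with the cover at (327,197) and the key at (352,160). Moving now.

Request:
{"op": "servo_tool", "data": {
  "moves": [
    [[0,0,8.56],[0,0,-0.01],100],
    [[0,0,8.56],[0,0,-0.01],100],
    [[0,0,8.56],[0,0,0],100],
    [[0,0,8.56],[0,0,0],100],
    [[0,0,8.56],[0,0,0],100],
    [[0,0,8.56],[0,0,0],100],
    [[0,0,8.56],[0,0,0],100],
    [[0,0,8.56],[0,0,0],100],
    [[0,0,8.56],[0,0,0],100],
    [[0,0,8.56],[0,0,0],100],
    [[0,0,8.56],[0,0,0],100],
    [[0,0,8.56],[0,0,0],100]
  ]
}}

```text
time: 2.3
ee_pos: [0.2693, 0.4765, 0.2512]
tcp_rot: [-177.4, 0.2, 59.3]
wrist_force: [1.9, -0.0, 0.6]
opening: 0.0854
grasp_force: 0.0
```

Request:
{"op": "servo_tool", "data": {
  "moves": [
    [[0,0,8.56],[0,0,0],100],
    [[0,0,8.56],[0,0,0],100],
    [[0,0,8.56],[0,0,0],100],
    [[0,0,8.56],[0,0,0],100],
    [[0,0,0],[0.014,0.04,0],100],
    [[0,0,0],[0.014,0.04,0],100],
    [[0,0,0],[0.014,0.04,0],100],
    [[0,0,0],[0.014,0.04,0],100],
    [[0,0,0],[0.014,0.04,0],100],
    [[0,0,0],[0.014,0.04,0],100],
    [[0,0,0],[0.014,0.04,0],100],
    [[0,0,0],[0.014,0.04,0],100]
  ]
}}

```text
time: 3.5
ee_pos: [0.6691, 0.1884, 0.1953]
tcp_rot: [-171.1, 3.3, 39.0]
wrist_force: [0.5, 0.8, 0.8]
opening: 0.0854
grasp_force: 0.0
```

```bash
cat >> h.py <<'E'
from scipy.spatial.transform import Rotation as Ro
def to(x,y,z,yaw):
    o=get_obs(); R=Ro.from_euler("xyz",o["tcp_rot"],degrees=True); T=Ro.from_euler("xyz",[180,0,yaw],degrees=True)
    print("t",round(o["time"],2),"pos",o["ee_pos"].round(4),"rot",o["tcp_rot"].round(2),"F",o["wrist_force"].round(1),"M",o["torque"].round(2),"op",round(o["opening"],4),"g",round(o["grasp_force"],1))
    print("turn",(R.inv()*T).as_rotvec(degrees=True).round(2),"shift after turn",(T.inv().apply(np.array([x,y,z])-o["ee_pos"])).round(4))
E
python3 -c "
from h import *
to(.5955,.04,.15,19.6)"
```

```text
t 3.5 pos [0.6691 0.1884 0.1953] rot [-171.11    3.32   38.96] F [0.5 0.8 0.8] M [-0.01 -0.13  0.  ] op 0.0854 g 0.0
turn [-8.24  4.79 19.06] shift after turn [-0.1191  0.1151  0.0453]
```

Request:
{"op": "servo_tool", "data": {
  "moves": [
    [[0,0,0],[0,0,0],100],
    [[0,0,0],[0,0,0],100],
    [[0,0,0],[0,0,0],100]
  ]
}}

```text
time: 3.8
ee_pos: [0.6673, 0.19, 0.1963]
tcp_rot: [-171.1, 3.3, 39.0]
wrist_force: [-0.1, 0.5, 0.1]
opening: 0.0856
grasp_force: 0.0
```

Request:
{"op": "servo_tool", "data": {
  "moves": [
    [[0,0,4],[0,0,0],100],
    [[0,0,4],[0,0,0],100],
    [[0,0,0],[0,0,0],100],
    [[0,0,0],[0,0,0],100],
    [[0,0,0],[0,0,0],100]
  ]
}}

```text
time: 4.3
ee_pos: [0.6674, 0.19, 0.1964]
tcp_rot: [-171.7, 4.5, 31.2]
wrist_force: [-0.3, -0.2, -0.3]
opening: 0.0855
grasp_force: 0.0
```

Request:
{"op": "servo_tool", "data": {
  "moves": [
    [[0,0,0],[0,0.02,0],100],
    [[0,0,0],[0,0.02,0],100],
    [[0,0,0],[0,0,0],100],
    [[0,0,0],[0,0,0],100],
    [[0,0,0],[0,0,0],100]
  ]
}}

```text
time: 4.8
ee_pos: [0.6879, 0.155, 0.1896]
tcp_rot: [-171.6, 4.5, 31.0]
wrist_force: [-0.6, -0.3, -0.0]
opening: 0.0853
grasp_force: 0.0
```

Request:
{"op": "servo_tool", "data": {
  "moves": [
    [[0,0,0],[-0.02,0,0],100],
    [[0,0,0],[-0.02,0,0],100],
    [[0,0,0],[0,0,0],100],
    [[0,0,0],[0,0,0],100],
    [[0,0,0],[0,0,0],100]
  ]
}}

```text
time: 5.3
ee_pos: [0.6541, 0.1353, 0.193]
tcp_rot: [-171.7, 4.5, 31.1]
wrist_force: [0.6, -0.4, -0.2]
opening: 0.0856
grasp_force: 0.0
```

```bash
python3 -c "
from h import *
to(.5955,.04,.15,19.6)"
```

```text
t 5.3 pos [0.6541 0.1353 0.193 ] rot [-171.66    4.51   31.07] F [ 0.6 -0.4 -0.2] M [-0.06 -0.17 -0.  ] op 0.0856 g 0.0
turn [-7.86  5.32 11.11] shift after turn [-0.0871  0.0701  0.043 ]
```

Request:
{"op": "servo_tool", "data": {
  "moves": [
    [[-1.97,1.33,2.78],[0,0,0],100],
    [[-1.97,1.33,2.78],[0,0,0],100],
    [[-1.97,1.33,2.78],[0,0,0],100],
    [[-1.97,1.33,2.78],[0,0,0],100],
    [[0,0,0],[-0.0218,0.0175,0],100],
    [[0,0,0],[-0.0218,0.0175,0.006],100],
    [[0,0,0],[-0.0218,0.0175,0.007],100],
    [[0,0,0],[-0.0217,0.0176,0.01],100],
    [[0,0,0],[0,0,0],100],
    [[0,0,0],[0,0,0],100],
    [[0,0,0],[0,0,0],100]
  ]
}}

```text
time: 6.4
ee_pos: [0.5959, 0.0403, 0.1703]
tcp_rot: [180.0, -0.0, 19.6]
wrist_force: [-0.7, 0.0, 0.5]
opening: 0.0855
grasp_force: 0.0
```

```bash
python3 -c "
from h import *
to(.5955,.04,.087,19.6)"
```

```text
t 6.4 pos [0.5959 0.0403 0.1703] rot [ 1.7998e+02 -1.0000e-02  1.9600e+01] F [-0.7  0.   0.5] M [ 0.08  0.01 -0.02] op 0.0855 g 0.0
turn [ 0.02 -0.01 -0.  ] shift after turn [-0.0005  0.0002  0.0833]
```

Request:
{"op": "servo_tool", "data": {
  "moves": [
    [[0,0,0],[0,0,0.02],100],
    [[0,0,0],[0,0,0.02],100],
    [[0,0,0],[0,0,0.02],100],
    [[0,0,0],[0,0,0.015],100],
    [[0,0,0],[0,0,0.008],100],
    [[0,0,0],[0,0,0],100],
    [[0,0,0],[0,0,0],100]
  ]
}}

```text
time: 7.1
ee_pos: [0.5954, 0.0397, 0.0878]
tcp_rot: [180.0, -0.0, 19.6]
wrist_force: [0.4, 0.6, 1.1]
opening: 0.0857
grasp_force: 0.0
```

Request:
{"op": "servo_tool", "data": {
  "moves": [
    [[0,0,0],[0,0,0],12],
    [[0,0,0],[0,0,0],12],
    [[0,0,0],[0,0,0],12],
    [[0,0,0],[0,0,0],0],
    [[0,0,0],[0,0,0],0],
    [[0,0,0],[0,0,0],0],
    [[0,0,0],[0,0,0],0],
    [[0,0,0],[0,0,0],0]
  ],
  "force": 50
}}

```text
time: 7.9
ee_pos: [0.595, 0.0396, 0.0874]
tcp_rot: [180.0, 0.0, 19.6]
wrist_force: [-1.5, 0.8, 3.4]
opening: 0.013
grasp_force: 50.0
```

Request:
{"op": "servo_tool", "data": {
  "moves": [
    [[0,0,0],[0,0,-0.005],0],
    [[0,0,0],[0,0,-0.005],0],
    [[0,0,0],[0,0,-0.005],0],
    [[0,0,0],[0,0,-0.01],0],
    [[0,0,0],[0,0,-0.015],0],
    [[0,0,0],[0,0,-0.02],0],
    [[0,0,0],[0,0,-0.02],0],
    [[0,0,0],[0,0,-0.01],0],
    [[0,0,0],[0,0,0],0],
    [[0,0,0],[0,0,0],0]
  ]
}}

```text
time: 8.9
ee_pos: [0.595, 0.0396, 0.1767]
tcp_rot: [180.0, 0.0, 19.6]
wrist_force: [0.0, 1.0, -2.9]
opening: 0.0129
grasp_force: 49.3
```

Run:
```python
from h import *
im,d=camera("scene"); save("s1.png",im[130:290,230:430].repeat(3,0).repeat(3,1))
to(.480,-.329,.12,-7.8)
```

```text
t 8.95 pos [0.5947 0.0396 0.1761] rot [1.800e+02 1.000e-01 1.956e+01] F [-0.4 -0.9 -3.4] M [-0.    0.02  0.02] op 0.0128 g 49.3
turn [2.000e-02 9.000e-02 2.736e+01] shift after turn [-0.0637  0.3807  0.0561]
```

View pics/s1.png

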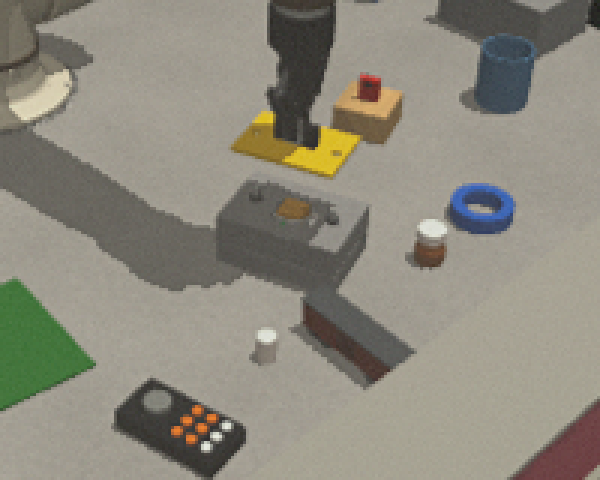

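The picture shows the cover held level at (295,145), clear of the pins, with the brass lock at (293,210) in the crop. Carrying it to the mat.

Request:
{"op": "servo_tool", "data": {
  "moves": [
    [[0,0,3.04],[0,0,0],0],
    [[0,0,3.04],[0,0,0],0],
    [[0,0,3.04],[0,0,0],0],
    [[0,0,3.04],[0,0,0],0],
    [[0,0,3.04],[0,0,0],0],
    [[0,0,3.04],[0,0,0],0],
    [[0,0,3.04],[0,0,0],0],
    [[0,0,3.04],[0,0,0],0],
    [[0,0,3.04],[0,0,0],0],
    [[0,0,0],[0,0.01,0],0],
    [[0,0,0],[0,0.02,0],0],
    [[0,0,0],[0,0.03,0],0]
  ]
}}

```text
time: 10.15
ee_pos: [0.5921, -0.0758, 0.1747]
tcp_rot: [-177.7, 0.2, -2.4]
wrist_force: [1.4, 0.3, -3.0]
opening: 0.0131
grasp_force: 49.2
```

Request:
{"op": "servo_tool", "data": {
  "moves": [
    [[0,0,0],[-0.005,0.035,0],0],
    [[0,0,0],[-0.005,0.035,0],0],
    [[0,0,0],[-0.007,0.035,0],0],
    [[0,0,0],[-0.007,0.035,0],0],
    [[0,0,0],[-0.007,0.035,0],0],
    [[0,0,0],[-0.007,0.035,0],0],
    [[0,0,0],[-0.007,0.035,0],0],
    [[0,0,0],[-0.007,0.03,0],0],
    [[0,0,0],[-0.007,0.025,0],0],
    [[0,0,0],[-0.005,0.02,0],0],
    [[0,0,0],[0,0,0],0],
    [[0,0,0],[0,0,0],0]
  ]
}}

```text
time: 11.35
ee_pos: [0.5139, -0.392, 0.1618]
tcp_rot: [-177.6, 0.2, -2.6]
wrist_force: [-0.4, 0.5, -2.1]
opening: 0.0131
grasp_force: 49.3
```

```bash
python3 -c "
from h import *
to(.480,-.329,.0145,-7.8)"
```

```text
t 11.35 pos [ 0.5139 -0.392   0.1618] rot [-177.65    0.23   -2.56] F [-0.4  0.5 -2.1] M [-0.01 -0.01 -0.01] op 0.0131 g 49.3
turn [-2.34  0.34  5.23] shift after turn [-0.0421 -0.0578  0.1473]
```

Request:
{"op": "servo_tool", "data": {
  "moves": [
    [[-0.78,0.11,1.74],[0,0,0],0],
    [[-0.78,0.11,1.74],[0,0,0],0],
    [[-0.78,0.11,1.74],[0,0,0],0],
    [[0,0,0],[0,0,0],0],
    [[0,0,0],[-0.0105,-0.0145,0.01],0],
    [[0,0,0],[-0.0105,-0.0145,0.02],0],
    [[0,0,0],[-0.0105,-0.0145,0.02],0],
    [[0,0,0],[-0.0106,-0.0143,0.02],0],
    [[0,0,0],[0,0,0.01],0],
    [[0,0,0],[0,0,0],0],
    [[0,0,0],[0,0,0],0]
  ]
}}

```text
time: 12.45
ee_pos: [0.4809, -0.3291, 0.0827]
tcp_rot: [179.9, -0.1, -7.7]
wrist_force: [0.8, 0.1, -1.9]
opening: 0.0132
grasp_force: 49.5
```

```bash
python3 -c "
from h import *
to(.480,-.329,.0145,-7.8)"
```

```text
t 12.45 pos [ 0.4809 -0.3291  0.0827] rot [ 1.7995e+02 -6.0000e-02 -7.7100e+00] F [ 0.8  0.1 -1.9] M [ 0.    0.   -0.01] op 0.0132 g 49.5
turn [ 0.05 -0.06  0.09] shift after turn [-0.0009 -0.      0.0682]
```

Request:
{"op": "servo_tool", "data": {
  "moves": [
    [[0,0,0],[0,0,0.015],0],
    [[0,0,0],[0,0,0.02],0],
    [[0,0,0],[0,0,0.015],0],
    [[0,0,0],[0,0,0.01],0],
    [[0,0,0],[0,0,0.005],0],
    [[0,0,0],[0,0,0],0],
    [[0,0,0],[0,0,0],0]
  ]
}}

```text
time: 13.15
ee_pos: [0.4805, -0.3291, 0.0175]
tcp_rot: [179.9, -0.0, -7.7]
wrist_force: [0.4, 0.5, -2.7]
opening: 0.0127
grasp_force: 49.5
```

Request:
{"op": "servo_tool", "data": {
  "moves": [
    [[0,0,0],[0,0,0.001],0],
    [[0,0,0],[0,0,0.001],0],
    [[0,0,0],[0,0,0.001],0],
    [[0,0,0],[0,0,0],0]
  ]
}}

```text
time: 13.55
ee_pos: [0.4804, -0.3289, 0.0144]
tcp_rot: [179.9, -0.0, -7.7]
wrist_force: [-0.2, 1.1, 1.2]
opening: 0.0127
grasp_force: 50.0
```

Request:
{"op": "servo_tool", "data": {
  "moves": [
    [[0,0,0],[0,0,0],25],
    [[0,0,0],[0,0,0],40],
    [[0,0,0],[0,0,0],60],
    [[0,0,0],[0,0,0],60],
    [[0,0,0],[0,0,-0.01],60],
    [[0,0,0],[0,0,-0.03],60],
    [[0,0,0],[0,0,-0.04],60],
    [[0,0,0],[0,0,-0.04],60],
    [[0,0,0],[0,0,-0.02],60],
    [[0,0,0],[0,0,-0.01],60],
    [[0,0,0],[0,0,0],60],
    [[0,0,0],[0,0,0],60]
  ]
}}

```text
time: 14.75
ee_pos: [0.4799, -0.3286, 0.1627]
tcp_rot: [-180.0, 0.1, -7.7]
wrist_force: [-0.4, -0.1, -0.2]
opening: 0.0514
grasp_force: 0.0
```

Run:
```python
from h import *
to(.459,.337,.15,20.5)
# housing & lock
im,d=camera("top"); save("t2.png",im[110:270,180:460].repeat(2,0).repeat(2,1))
for n in ("lock_mouth","cover","key","housing"):
    k=mark_of(n,"top"); print(n,[ (world(a["xyz"],"top").round(4),round(a["score"],2)) for a in k[:2]])
m=cut_out("cover","top")
if m:
    P=cloud("top",d,m[0]["mask"]); Q=P[(P[:,2]<.02)]; r=cv2.minAreaRect((Q[:,:2]*1000).astype(np.float32)); print(r,np.median(Q[:,2]))
ims,ds=camera("scene")
for n in ("lock_mouth","cover","key"):
    k=mark_of(n,"scene"); print(n,[ (world(a["xyz"],"scene").round(4),round(a["score"],2)) for a in k[:2]])
# brass mask by colour in both
for cam,I,D in (("top",im,d),("scene",ims,ds)):
    h=cv2.cvtColor(I,cv2.COLOR_RGB2HSV)
    P=cloud(cam,D,np.ones(D.shape,bool)|True); ok=D>0
    hh=h[ok]; s=(np.hypot(P[:,0]-.5955,P[:,1]-.04)<.035)&(P[:,2]>.06)&(hh[:,0]>5)&(hh[:,0]<28)&(hh[:,1]>90)
    Q=P[s]; 
    if len(Q)>5: print(cam,len(Q),Q.mean(0),cv2.minAreaRect((Q[:,:2]*1000).astype(np.float32)))
# key head red
    s=(np.hypot(P[:,0]-.459,P[:,1]-.337)<.035)&(P[:,2]>.074)&((hh[:,0]<8)|(hh[:,0]>172))&(hh[:,1]>120)
    Q=P[s]
    if len(Q)>5: print(cam,"key",len(Q),Q.mean(0),cv2.minAreaRect((Q[:,:2]*1000).astype(np.float32)))
```

```text
t 14.75 pos [ 0.4799 -0.3286  0.1627] rot [-1.7999e+02  7.0000e-02 -7.7500e+00] F [-0.4 -0.1 -0.2] M [0.04 0.   0.03] op 0.0514 g 0.0
turn [-2.000e-02  7.000e-02 -2.825e+01] shift after turn [ 0.2135 -0.6307  0.0127]
lock_mouth [(array([0.5993, 0.0418, 0.0713]), 0.82), (array([ 7.147e-01,  2.813e-01, -3.000e-04]), 0.18)]
cover [(array([ 0.4822, -0.3234,  0.0057]), 0.66)]
key [(array([0.459 , 0.3392, 0.0417]), 0.53)]
housing [(array([0.5959, 0.0378, 0.003 ]), 0.83)]
((481.6485900878906, -326.2820129394531), (83.91291046142578, 129.6088409423828), 81.33509063720703) 0.00940381103335202
lock_mouth [(array([0.5982, 0.0384, 0.073 ]), 0.66)]
cover [(array([ 0.479 , -0.3311,  0.0053]), 0.83)]
key [(array([0.46  , 0.3364, 0.0453]), 0.55)]
top 96 [0.59503023 0.04049844 0.07386857] ((594.8868408203125, 40.3555793762207), (31.793048858642578, 30.802310943603516), 20.362857818603516)
top key 36 [0.46061886 0.33843695 0.08080772] ((460.2806091308594, 337.96112060546875), (27.223445892333984, 12.648969650268555), 20.962711334228516)
scene 58 [0.59652309 0.03724856 0.07199235] ((596.1869506835938, 37.221954345703125), (31.825178146362305, 36.253746032714844), 18.534912109375)
scene key 12 [0.46105559 0.33359903 0.07966477] ((461.83038330078125, 332.10650634765625), (27.161436080932617, 13.58493423461914), 1.5096492767333984)
```

View pics/t2.png

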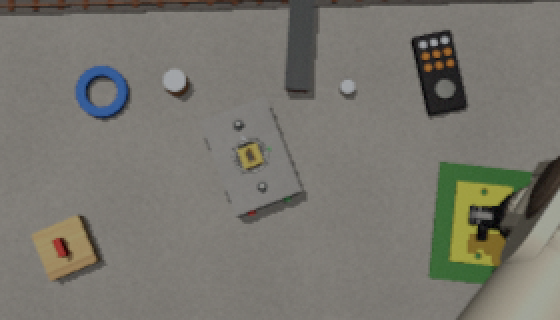

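The picture shows the cover flat in the middle of the mat, crop (485,225), and the exposed brass lock at (250,155). Key next.

Request:
{"op": "servo_tool", "data": {
  "moves": [
    [[0,0,-2.83],[0,0,0],60],
    [[0,0,-2.83],[0,0,0],60],
    [[0,0,-2.83],[0,0,0],60],
    [[0,0,-2.83],[0,0,0],60],
    [[0,0,-2.83],[0,0,0],60],
    [[0,0,-2.83],[0,0,0],60],
    [[0,0,-2.83],[0,0,0],60],
    [[0,0,-2.83],[0,0,0],60],
    [[0,0,-2.83],[0,0,0],60],
    [[0,0,-2.78],[0,0,0],60],
    [[0,0,0],[0,0,0],60],
    [[0,0,0],[0,0,0],60]
  ]
}}

```text
time: 16.45
ee_pos: [0.4802, -0.3288, 0.1639]
tcp_rot: [180.0, 0.0, 20.4]
wrist_force: [-0.1, -0.9, -0.1]
opening: 0.051
grasp_force: 0.0
```

Request:
{"op": "servo_tool", "data": {
  "moves": [
    [[0,0,0],[0.005,-0.015,0],60],
    [[0,0,0],[0.01,-0.03,0],60],
    [[0,0,0],[0.012,-0.035,0],60],
    [[0,0,0],[0.012,-0.035,0],60],
    [[0,0,0],[0.012,-0.035,0],60],
    [[0,0,0],[0.012,-0.035,0],60],
    [[0,0,0],[0.012,-0.035,0],60],
    [[0,0,0],[0.012,-0.035,0],60],
    [[0,0,0],[0.012,-0.035,0],60],
    [[0,0,0],[0.012,-0.035,0],60],
    [[0,0,0],[0.012,-0.035,0],60],
    [[0,0,0],[0.012,-0.035,0],60]
  ]
}}

```text
time: 17.65
ee_pos: [0.4674, 0.0905, 0.1639]
tcp_rot: [180.0, -0.0, 20.5]
wrist_force: [0.1, 0.1, -0.6]
opening: 0.0513
grasp_force: 0.0
```

Request:
{"op": "servo_tool", "data": {
  "moves": [
    [[0,0,0],[0.012,-0.035,0],60],
    [[0,0,0],[0.012,-0.035,0],60],
    [[0,0,0],[0.012,-0.035,0],60],
    [[0,0,0],[0.012,-0.035,0],60],
    [[0,0,0],[0.01,-0.03,0],60],
    [[0,0,0],[0.007,-0.02,0],60],
    [[0,0,0],[0,0,0],60],
    [[0,0,0],[0,0,0],60]
  ]
}}

```text
time: 18.45
ee_pos: [0.4809, 0.2379, 0.1652]
tcp_rot: [-177.7, 0.1, 25.1]
wrist_force: [-0.2, 0.2, -0.2]
opening: 0.0513
grasp_force: 0.0
```

```bash
python3 -c "
from h import *
to(.460,.3375,.12,20.5)"
```

```text
t 18.45 pos [0.4809 0.2379 0.1652] rot [-1.7767e+02  6.0000e-02  2.5110e+01] F [-0.2  0.2 -0.2] M [-0.07 -0.04 -0.01] op 0.0513 g 0.0
turn [-2.33  0.15  4.61] shift after turn [ 0.0153 -0.1006  0.0452]
```

Request:
{"op": "servo_tool", "data": {
  "moves": [
    [[-0.78,0.05,1.54],[0,0,0],60],
    [[-0.78,0.05,1.54],[0,0,0],60],
    [[-0.78,0.05,1.54],[0,0,0],60],
    [[0,0,0],[0,0,0],60],
    [[0,0,0],[0.0025,-0.0165,0],60],
    [[0,0,0],[0.0025,-0.0165,0],60],
    [[0,0,0],[0.0025,-0.0165,0],60],
    [[0,0,0],[0.0025,-0.017,0.01],60],
    [[0,0,0],[0.0025,-0.017,0.015],60],
    [[0,0,0],[0.0025,-0.017,0.02],60],
    [[0,0,0],[0,0,0],60],
    [[0,0,0],[0,0,0],60]
  ]
}}

```text
time: 19.65
ee_pos: [0.4834, 0.2677, 0.1232]
tcp_rot: [-176.7, 0.1, 27.3]
wrist_force: [1.1, 0.5, 0.2]
opening: 0.0509
grasp_force: 0.0
```

```bash
python3 -c "
from h import *
to(.460,.3375,.051,20.5)"
```

```text
t 19.65 pos [0.4834 0.2677 0.1232] rot [-1.7669e+02  1.3000e-01  2.7330e+01] F [1.1 0.5 0.2] M [-0.04 -0.01  0.07] op 0.0509 g 0.0
turn [-3.3   0.33  6.82] shift after turn [ 0.0026 -0.0736  0.0722]
```

Run:
```python
from h import *
o=get_obs(); print(o["q"].round(2),o["joint_efforts"].round(2),o["qd"].round(2))
im,d=camera("scene"); save("s3.png",im)
```

```text
[ 27.27   4.63  -2.3   83.2    3.31 179.94] [  0.48 -50.56  45.47  -0.16   0.23  -0.  ] [-0.57 -0.82  1.49  0.36 -0.15  0.05]
```

View pics/s3.png

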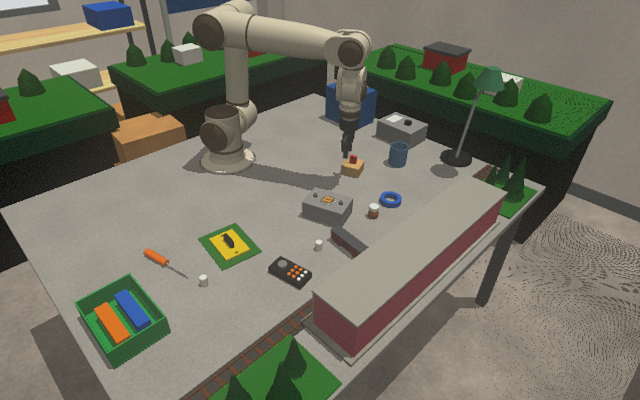

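q6 is at its 180° limit, since yaw = q1 − q6 + 180. That explains the earlier drifts too. I'll flip the tool half a turn to yaw -159.5.

Request:
{"op": "servo_tool", "data": {
  "moves": [
    [[-1.65,0.16,-3],[0,0,-0.015],60],
    [[-1.65,0.16,-3],[0,0,-0.015],60],
    [[0,0,-8],[0,0,0],60],
    [[0,0,-8],[0,0,0],60],
    [[0,0,-8],[0,0,0],60],
    [[0,0,-8],[0,0,0],60],
    [[0,0,-8],[0,0,0],60],
    [[0,0,-8],[0,0,0],60],
    [[0,0,-8],[0,0,0],60],
    [[0,0,-8],[0,0,0],60],
    [[0,0,-8],[0,0,0],60],
    [[0,0,-8],[0,0,0],60]
  ]
}}

```text
time: 20.9
ee_pos: [0.485, 0.2663, 0.155]
tcp_rot: [179.5, -0.1, 113.6]
wrist_force: [0.1, -0.0, 1.1]
opening: 0.0515
grasp_force: 0.0
```

Request:
{"op": "servo_tool", "data": {
  "moves": [
    [[0,0,-8],[0,0,0],60],
    [[0,0,-8],[0,0,0],60],
    [[0,0,-8],[0,0,0],60],
    [[0,0,-8],[0,0,0],60],
    [[0,0,-8],[0,0,0],60],
    [[0,0,-8],[0,0,0],60],
    [[0,0,-8],[0,0,0],60],
    [[0,0,-8],[0,0,0],60],
    [[0,0,-8],[0,0,0],60],
    [[0,0,-8],[0,0,0],60],
    [[0,0,0],[0,0,0],60],
    [[0,0,0],[0,0,0],60]
  ]
}}

```text
time: 22.1
ee_pos: [0.4848, 0.2663, 0.1546]
tcp_rot: [179.8, 0.5, -167.0]
wrist_force: [0.0, -0.1, 0.2]
opening: 0.0511
grasp_force: 0.0
```

```bash
python3 -c "
from h import *
to(.460,.3375,.13,-159.5);print(get_obs()['q'])"
```

```text
t 22.1 pos [0.4848 0.2663 0.1546] rot [ 179.83    0.5  -166.98] F [ 0.  -0.1  0.2] M [ 0.05 -0.03  0.01] op 0.0511 g 0.0
turn [ 0.14  0.51 -7.48] shift after turn [-0.0017  0.0754  0.0246]
[2.87669926e+01 3.98943289e+00 5.40753063e-01 8.60282317e+01
 2.70747050e-02 1.57501852e+01]
```

Request:
{"op": "servo_tool", "data": {
  "moves": [
    [[0.07,0.25,-3.74],[0,0,0],60],
    [[0.07,0.26,-3.74],[0,0,0],60],
    [[0,0,0],[0,0,0],60],
    [[0,0,0],[-0.0004,0.019,0.003],60],
    [[0,0,0],[-0.0004,0.019,0.005],60],
    [[0,0,0],[-0.0004,0.019,0.008],60],
    [[0,0,0],[-0.0005,0.0184,0.0086],60],
    [[0,0,0],[0,0,0],60],
    [[0,0,0],[0,0,0],60]
  ]
}}

```text
time: 23.0
ee_pos: [0.4593, 0.3375, 0.1294]
tcp_rot: [-180.0, -0.1, -159.3]
wrist_force: [1.2, 0.1, 0.1]
opening: 0.0508
grasp_force: 0.0
```

```bash
python3 -c "
from h import *
to(.460,.3375,.051,-159.5)"
```

```text
t 23.0 pos [0.4593 0.3375 0.1294] rot [-1.7997e+02 -7.0000e-02 -1.5935e+02] F [1.2 0.1 0.1] M [ 0.01 -0.02  0.01] op 0.0508 g 0.0
turn [-0.03 -0.07  0.15] shift after turn [-0.0007 -0.0003  0.0784]
```

Request:
{"op": "servo_tool", "data": {
  "moves": [
    [[0,0,0],[-0.0005,0,0.02],60],
    [[0,0,0],[0,0,0.02],60],
    [[0,0,0],[0,0,0.02],60],
    [[0,0,0],[0,0,0.01],60],
    [[0,0,0],[0,0,0.008],60],
    [[0,0,0],[0,0,0],60],
    [[0,0,0],[0,0,0],60]
  ]
}}

```text
time: 23.7
ee_pos: [0.4602, 0.3378, 0.0522]
tcp_rot: [180.0, -0.0, -159.3]
wrist_force: [0.3, 0.7, -0.2]
opening: 0.0511
grasp_force: 0.0
```

Request:
{"op": "servo_tool", "data": {
  "moves": [
    [[0,0,0],[0,0,0],30],
    [[0,0,0],[0,0,0],20],
    [[0,0,0],[0,0,0],10],
    [[0,0,0],[0,0,0],0],
    [[0,0,0],[0,0,0],0],
    [[0,0,0],[0,0,0],0],
    [[0,0,0],[0,0,0],0]
  ],
  "force": 70
}}

```text
time: 24.4
ee_pos: [0.46, 0.3382, 0.052]
tcp_rot: [180.0, 0.0, -159.2]
wrist_force: [-0.5, 2.3, 5.3]
opening: 0.0109
grasp_force: 68.7
```

```bash
python3 -c "
from h import *
to(.460,.3375,.13,-159.5)"
```

```text
t 24.4 pos [0.46   0.3382 0.052 ] rot [ 179.97    0.   -159.23] F [-0.5  2.3  5.3] M [ 0.38  0.32 -0.03] op 0.0109 g 68.7
turn [0.03 0.   0.27] shift after turn [ 0.0002 -0.0006 -0.078 ]
```

Request:
{"op": "servo_tool", "data": {
  "moves": [
    [[0,0,0],[0,0,-0.005],0],
    [[0,0,0],[0,0,-0.01],0],
    [[0,0,0],[0,0,-0.01],0],
    [[0,0,0],[0,0,-0.015],0],
    [[0,0,0],[0,0,-0.02],0],
    [[0,0,0],[0,0,-0.025],0],
    [[0,0,0],[0,0,-0.02],0],
    [[0,0,0],[0,0,-0.005],0],
    [[0,0,0],[0,0,0],0],
    [[0,0,0],[0,0,0],0]
  ]
}}

```text
time: 25.4
ee_pos: [0.4597, 0.3374, 0.1606]
tcp_rot: [-180.0, -0.1, -159.3]
wrist_force: [-0.4, 0.1, -1.4]
opening: 0.0107
grasp_force: 69.0
```

Run:
```python
from h import *
to(.595,.040,.16,-160.3)
for cam in ("scene","top"):
    im,d=camera(cam)
    k=mark_of("key",cam); print(cam,[ (world(a["xyz"],cam).round(4),round(a["score"],2)) for a in k[:2]])
    if cam=="scene": save("s4.png",im[90:190,300:420].repeat(5,0).repeat(5,1))
```

```text
t 25.4 pos [0.4597 0.3374 0.1606] rot [-1.7996e+02 -1.2000e-01 -1.5925e+02] F [-0.4  0.1 -1.4] M [ 0.01 -0.07  0.03] op 0.0107 g 69.0
turn [-0.04 -0.12  1.05] shift after turn [-0.0271 -0.3256  0.0006]
scene [(array([0.4583, 0.3361, 0.149 ]), 0.58), (array([ 0.4803, -0.3293,  0.0016]), 0.55)]
top []
```

View pics/s4.png

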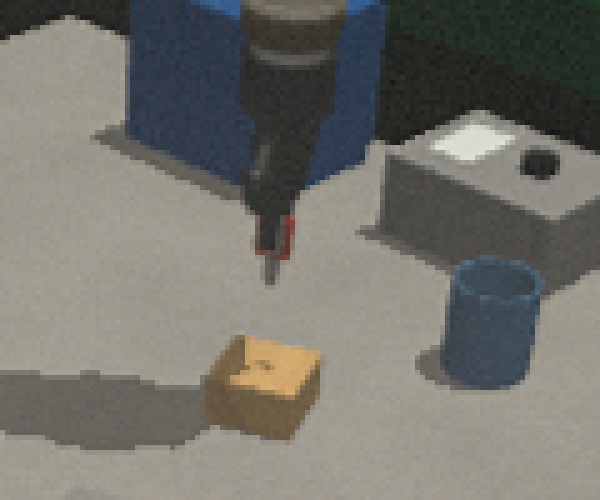

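The picture shows the key gripped upright at crop (272,245), clear of the stand. Moving over the lock.

Request:
{"op": "servo_tool", "data": {
  "moves": [
    [[0,-0.12,1.05],[0,0,0],0],
    [[0,0,0],[-0.001,-0.0156,0],0],
    [[0,0,0],[-0.0026,-0.031,0],0],
    [[0,0,0],[-0.0026,-0.031,0],0],
    [[0,0,0],[-0.0026,-0.031,0],0],
    [[0,0,0],[-0.0026,-0.031,0],0],
    [[0,0,0],[-0.0026,-0.031,0],0],
    [[0,0,0],[-0.0026,-0.031,0],0],
    [[0,0,0],[-0.0026,-0.031,0],0],
    [[0,0,0],[-0.0026,-0.031,0],0],
    [[0,0,0],[-0.0026,-0.031,0],0],
    [[0,0,0],[-0.0026,-0.031,0],0]
  ]
}}

```text
time: 26.8
ee_pos: [0.5954, 0.0382, 0.1614]
tcp_rot: [-180.0, 0.1, -160.3]
wrist_force: [-0.7, 0.6, -0.6]
opening: 0.0112
grasp_force: 69.0
```

Request:
{"op": "servo_tool", "data": {
  "moves": [
    [[0,0,0],[0,0,0],0],
    [[0,0,0],[0,0,0],0]
  ]
}}

```text
time: 27.0
ee_pos: [0.595, 0.0392, 0.1612]
tcp_rot: [180.0, 0.0, -160.4]
wrist_force: [0.2, 0.3, 0.0]
opening: 0.0108
grasp_force: 69.0
```

```bash
python3 -c "
from h import *
to(.595,.040,.16,-160.3)"
```

```text
t 27.0 pos [0.595  0.0392 0.1612] rot [ 1.8000e+02  3.0000e-02 -1.6041e+02] F [0.2 0.3 0. ] M [-0.03  0.03 -0.01] op 0.0108 g 69.0
turn [ 0.    0.03 -0.11] shift after turn [-0.0003  0.0008  0.0012]
```

Request:
{"op": "servo_tool", "data": {
  "moves": [
    [[0,0,0],[0,0.0005,0.01],0],
    [[0,0,0],[0,0,0.015],0],
    [[0,0,0],[0,0,0.015],0],
    [[0,0,0],[0,0,0.008],0],
    [[0,0,0],[0,0,0],0],
    [[0,0,0],[0,0,0.002],0],
    [[0,0,0],[0,0,0.002],0],
    [[0,0,0],[0,0,0.002],0],
    [[0,0,0],[0,0,0.002],0],
    [[0,0,0],[0,0,0],0]
  ]
}}

```text
time: 28.0
ee_pos: [0.5949, 0.0407, 0.1052]
tcp_rot: [-180.0, 0.1, -160.3]
wrist_force: [0.2, 0.6, -0.5]
opening: 0.0108
grasp_force: 69.0
```

```bash
python3 -c "
from h import *
to(.595,.0397,.081,-160.3)"
```

```text
t 28.0 pos [0.5949 0.0407 0.1052] rot [-1.7999e+02  5.0000e-02 -1.6030e+02] F [ 0.2  0.6 -0.5] M [ 0.01 -0.04 -0.01] op 0.0108 g 69.0
turn [-0.01  0.05 -0.  ] shift after turn [ 0.0003 -0.001   0.0242]
```

Request:
{"op": "servo_tool", "data": {
  "moves": [
    [[0,0,0],[0,-0.0004,0.001],0],
    [[0,0,0],[0,0,0.001],0],
    [[0,0,0],[0,0,0.001],0],
    [[0,0,0],[0,0,0.001],0],
    [[0,0,0],[0,0,0.001],0],
    [[0,0,0],[0,0,0],0]
  ]
}}

```text
time: 28.6
ee_pos: [0.5951, 0.0404, 0.1002]
tcp_rot: [-180.0, 0.0, -160.3]
wrist_force: [-0.7, -1.1, -0.0]
opening: 0.0106
grasp_force: 69.0
```

```bash
python3 -c "
from h import *
to(.595,.0397,.081,-160.3)"
```

```text
t 28.6 pos [0.5951 0.0404 0.1002] rot [-1.7999e+02  5.0000e-02 -1.6029e+02] F [-0.7 -1.1 -0. ] M [-0.01  0.07 -0.05] op 0.0106 g 69.0
turn [-0.01  0.05  0.01] shift after turn [ 0.0003 -0.0007  0.0192]
```

Request:
{"op": "servo_tool", "data": {
  "moves": [
    [[0,0,2],[0,0,0.001],0],
    [[0,0,-4],[0,0,0.001],0],
    [[0,0,4],[0,0,0.001],0],
    [[0,0,-4],[0,0,0.001],0],
    [[0,0,4],[0,0,0.001],0],
    [[0,0,-4],[0,0,0.001],0],
    [[0,0,2],[0,0,0],0]
  ]
}}

```text
time: 29.3
ee_pos: [0.595, 0.0404, 0.0944]
tcp_rot: [-180.0, 0.0, -160.2]
wrist_force: [-1.5, 0.2, -0.1]
opening: 0.011
grasp_force: 69.2
```

```bash
python3 -c "
from h import *
to(.595,.0397,.081,-160.3)"
```

```text
t 29.3 pos [0.595  0.0404 0.0944] rot [-1.7999e+02  4.0000e-02 -1.6018e+02] F [-1.5  0.2 -0.1] M [0.01 0.2  0.01] op 0.011 g 69.2
turn [-0.01  0.04  0.12] shift after turn [ 0.0002 -0.0007  0.0134]
```

Request:
{"op": "servo_tool", "data": {
  "moves": [
    [[0,0,2],[0,0,0.001],0],
    [[0,0,-4],[0,0,0.001],0],
    [[0,0,4],[0,0,0.001],0],
    [[0,0,-4],[0,0,0.001],0],
    [[0,0,4],[0,0,0.001],0],
    [[0,0,-4],[0,0,0.001],0],
    [[0,0,2],[0,0,0],0]
  ]
}}

```text
time: 30.0
ee_pos: [0.5941, 0.04, 0.0884]
tcp_rot: [-180.0, -0.1, -160.2]
wrist_force: [-4.4, -0.6, 0.2]
opening: 0.0107
grasp_force: 69.1
```

Request:
{"op": "servo_tool", "data": {
  "moves": [
    [[0,0,2],[0,0,0.001],0],
    [[0,0,-4],[0,0,0.001],0],
    [[0,0,4],[0,0,0.001],0],
    [[0,0,-4],[0,0,0.001],0],
    [[0,0,2],[0,0,0],0]
  ]
}}

```text
time: 30.5
ee_pos: [0.5948, 0.0403, 0.0849]
tcp_rot: [-180.0, 0.0, -160.2]
wrist_force: [-2.5, -0.1, 2.2]
opening: 0.011
grasp_force: 69.5
```

```bash
python3 -c "
from h import *
to(.595,.0397,.081,-160.3)"
```

```text
t 30.5 pos [0.5948 0.0403 0.0849] rot [-1.7998e+02  3.0000e-02 -1.6019e+02] F [-2.5 -0.1  2.2] M [-0.16  0.67 -0.03] op 0.011 g 69.5
turn [-0.02  0.03  0.11] shift after turn [-0.     -0.0006  0.0039]
```

Request:
{"op": "servo_tool", "data": {
  "moves": [
    [[0,0,2],[0.0003,0,0.001],0],
    [[0,0,-4],[0,0,0.001],0],
    [[0,0,4],[0,0,0.001],0],
    [[0,0,-4],[0,0,0.001],0],
    [[0,0,2],[0,0,0],0]
  ]
}}

```text
time: 31.0
ee_pos: [0.5954, 0.0403, 0.0817]
tcp_rot: [-179.9, 0.2, -160.2]
wrist_force: [-0.4, -0.5, 5.4]
opening: 0.0106
grasp_force: 69.9
```

```bash
python3 -c "
from h import *
to(.595,.0397,.081,-160.3)"
```

```text
t 31.0 pos [0.5954 0.0403 0.0817] rot [-1.7995e+02  1.7000e-01 -1.6018e+02] F [-0.4 -0.5  5.4] M [-0.16  0.09  0.03] op 0.0106 g 69.9
turn [-0.05  0.17  0.12] shift after turn [ 0.0006 -0.0004  0.0007]
```

Request:
{"op": "servo_tool", "data": {
  "moves": [
    [[0,0,2],[0,0,0.001],0],
    [[0,0,-4],[0,0,0.001],0],
    [[0,0,4],[0,0,0],0],
    [[0,0,-4],[0,0,0],0],
    [[0,0,2],[0,0,0],0]
  ]
}}

```text
time: 31.5
ee_pos: [0.5957, 0.0403, 0.0809]
tcp_rot: [-179.9, 0.2, -160.2]
wrist_force: [-3.3, -0.2, 13.3]
opening: 0.0109
grasp_force: 71.1
```

```bash
python3 -c "
from h import *
to(.595,.0397,.081,-160.3)"
```

```text
t 31.5 pos [0.5957 0.0403 0.0809] rot [-179.93    0.23 -160.19] F [-3.3 -0.2 13.3] M [-0.11  0.73  0.04] op 0.0109 g 71.1
turn [-0.07  0.23  0.11] shift after turn [ 0.0008 -0.0004 -0.0001]
```

Request:
{"op": "servo_tool", "data": {
  "moves": [
    [[0,0,2.5],[0,0,0.001],0],
    [[0,0,-5],[0,0,0],0],
    [[0,0,5],[0,0,0.0005],0],
    [[0,0,-5],[0,0,0],0],
    [[0,0,5],[0,0,0],0],
    [[0,0,-2.5],[0,0,0],0]
  ],
  "force": 90
}}

```text
time: 32.1
ee_pos: [0.5958, 0.0403, 0.0808]
tcp_rot: [-179.9, 0.3, -160.4]
wrist_force: [-7.6, -1.0, 22.6]
opening: 0.0109
grasp_force: 91.4
```

Run:
```python
from h import *
to(.595,.0397,.081,-160.3)
im,d=camera("scene"); save("s5.png",im[160:235,290:370].repeat(7,0).repeat(7,1))
```

```text
t 32.1 pos [0.5958 0.0403 0.0808] rot [-179.91    0.3  -160.43] F [-7.6 -1.  22.6] M [-0.15  1.53 -0.  ] op 0.0109 g 91.4
turn [-0.09  0.3  -0.13] shift after turn [ 0.001  -0.0003 -0.0002]
```

View pics/s5.png

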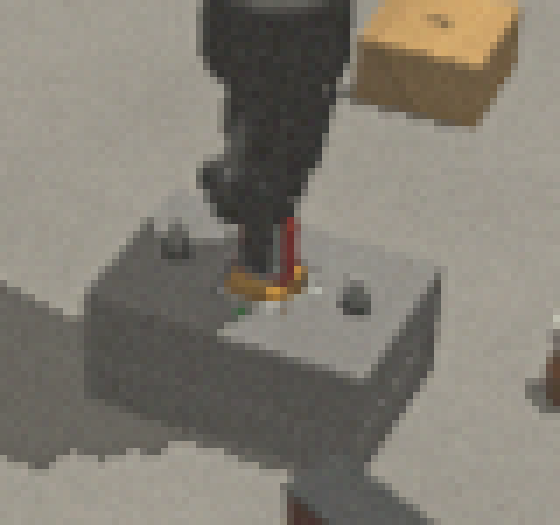

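The key head rests on the plug in the picture, crop (275,285). The force climbs with no further travel at the predicted z of 0.081, so it is fully in. Turning now.

Request:
{"op": "servo_tool", "data": {
  "moves": [
    [[0,0,4],[0.0005,0,-0.0005],0],
    [[0,0,4],[0,0,0],0],
    [[0,0,4],[0,0,0],0],
    [[0,0,4],[0,0,0],0],
    [[0,0,4],[0,0,0],0],
    [[0,0,4],[0,0,0],0]
  ]
}}

```text
time: 32.75
ee_pos: [0.5958, 0.04, 0.0809]
tcp_rot: [180.0, 0.3, 175.5]
wrist_force: [-3.9, -1.6, 18.9]
opening: 0.0106
grasp_force: 90.8
```

```bash
python3 -c "
from h import *
to(.595,.0397,.081,-257.2)"
```

```text
t 32.75 pos [0.5958 0.04   0.0809] rot [179.97   0.35 175.54] F [-3.9 -1.6 18.9] M [-0.44  0.72  0.06] op 0.0106 g 90.8
turn [ 0.24  0.28 72.74] shift after turn [-0.0001 -0.0008 -0.0001]
```

Request:
{"op": "servo_tool", "data": {
  "moves": [
    [[0,0,4],[0,0,0],0],
    [[0,0,4],[0,0,0],0],
    [[0,0,4],[0,0,0],0],
    [[0,0,4],[0,0,0],0],
    [[0,0,4],[0,0,0],0],
    [[0,0,4],[0,0,0],0],
    [[0,0,4],[0,0,0],0],
    [[0,0,4],[0,0,0],0],
    [[0,0,4],[0,0,0],0],
    [[0,0,4],[0,0,0],0],
    [[0,0,4],[0,0,0],0],
    [[0,0,4],[0,0,0],0]
  ]
}}

```text
time: 33.95
ee_pos: [0.5955, 0.0394, 0.0808]
tcp_rot: [179.8, 0.2, 127.5]
wrist_force: [-4.9, -4.6, 19.7]
opening: 0.0105
grasp_force: 90.9
```

```bash
python3 -c "
from h import *
to(.595,.0397,.081,-257.2)"
```

```text
t 33.95 pos [0.5955 0.0394 0.0808] rot [179.79   0.25 127.51] F [-4.9 -4.6 19.7] M [-1.04  1.09  0.15] op 0.0105 g 90.9
turn [ 0.26  0.2  24.71] shift after turn [ 0.0004 -0.0004 -0.0002]
```

Request:
{"op": "servo_tool", "data": {
  "moves": [
    [[0,0,4],[0,0,0],0],
    [[0,0,4],[0,0,0],0],
    [[0,0,4],[0,0,0],0],
    [[0,0,3],[0,0,0],0],
    [[0,0,3],[0,0,0],0],
    [[0,0,3],[0,0,0],0],
    [[0,0,3],[0,0,0],0],
    [[0,0,1],[0,0,0],0],
    [[0,0,0],[0,0,0],0]
  ]
}}

```text
time: 34.85
ee_pos: [0.5952, 0.0395, 0.0808]
tcp_rot: [179.7, 0.1, 102.7]
wrist_force: [-6.1, -4.2, 20.1]
opening: 0.0106
grasp_force: 91.0
```

```bash
python3 -c "
from h import *
to(.595,.0397,.081,-257.2)"
```

```text
t 34.85 pos [0.5952 0.0395 0.0808] rot [1.7974e+02 1.1000e-01 1.0265e+02] F [-6.1 -4.2 20.1] M [-0.85  1.38  0.05] op 0.0106 g 91.0
turn [ 0.26  0.11 -0.15] shift after turn [ 0.0002 -0.0002 -0.0002]
```

Request:
{"op": "servo_tool", "data": {
  "moves": [
    [[0,0,2],[0,0,0],0],
    [[0,0,2],[0,0,0],0],
    [[0,0,0],[0,0,0],0],
    [[0,0,0],[0,0,0],0]
  ]
}}

```text
time: 35.25
ee_pos: [0.595, 0.0396, 0.0808]
tcp_rot: [179.8, 0.1, 98.7]
wrist_force: [-7.1, -4.1, 20.1]
opening: 0.011
grasp_force: 91.1
```

```bash
python3 -c "
from h import *
to(.595,.0397,.081,-257.2)"
```

```text
t 35.25 pos [0.595  0.0396 0.0808] rot [1.7975e+02 9.0000e-02 9.8690e+01] F [-7.1 -4.1 20.1] M [-0.87  1.68  0.16] op 0.011 g 91.1
turn [ 0.25  0.1  -4.11] shift after turn [ 0.0001  0.     -0.0002]
```

Request:
{"op": "servo_tool", "data": {
  "moves": [
    [[0,0,2],[0,0,0],0],
    [[0,0,2],[0,0,0],0],
    [[0,0,0],[0,0,0],0],
    [[0,0,0],[0,0,0],0]
  ]
}}

```text
time: 35.65
ee_pos: [0.5949, 0.0396, 0.0808]
tcp_rot: [179.8, 0.1, 94.7]
wrist_force: [-7.8, -2.4, 20.7]
opening: 0.0105
grasp_force: 91.2
```

```bash
python3 -c "
from h import *
to(.595,.0397,.081,-257.2)
L=[]
for i in range(5): camera('top'); L.append(get_obs()['torque'])
print(np.mean(L,0),get_obs()['q'])
im,d=camera('top'); save('t6.png',im[170:210,285:330].repeat(12,0).repeat(12,1))"
```

```text
t 35.65 pos [0.5949 0.0396 0.0808] rot [1.7976e+02 7.0000e-02 9.4710e+01] F [-7.8 -2.4 20.7] M [-0.81  1.8   0.39] op 0.0105 g 91.2
turn [ 0.23  0.09 -8.09] shift after turn [ 0.      0.0001 -0.0002]
[-0.79514937  1.81471239  0.35768779] [ 3.84115036e+00  1.07141100e+01 -1.81316094e-01  7.88574501e+01
 -6.41309721e-02  8.91279519e+01]
```

View pics/t6.png

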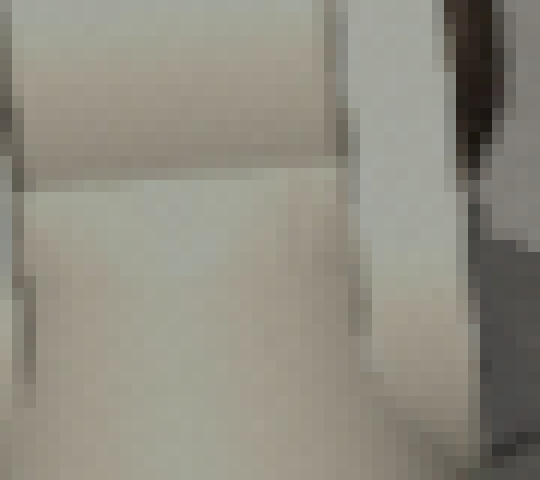

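The view from above only shows the arm covering the lock. The averaged torque of 0.36 N m is well above the spring's 0.12 N m, so the stop is reached. The downward push holds at 20 N with the key fully in, so I'm handing in.

```bash
python3 -c "
from workcell import *
print(job_done())"
```

```text
the job is handed in; nothing more can be done
None
```

The job is handed in: the cover lies flat, handle up, mid-mat, and the key, gripped and fully in the lock, is held turned clockwise to its stop; I judged the stop by torque because the arm hid the lock from the top camera.

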